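# Clamp the carrier plate that fits on a shaker and set its castle nut

### The job

Find by trial the carrier plate whose holes drop over both dowel pins of the shaker's deck, seat it flat there with its long side along the deck's marked plate place, and lay all the other plates flat in the tray. With the plate seated, swing the clamp strap fully over it, tighten the castle nut down (clockwise), then turn it a little further, only as far as the next slot lining up with the cotter hole in the stud. Do not disturb the dishes, the well plate or the pipette.

Things in the scene. Friction and masses are not known exactly. Their poses are not given: they have to be found in the camera images.
- deck: Plate shaker: a fixed grey box with an aluminium top, 160 x 160 mm, 60 mm high; origin: underside centre; same axes as nest. Two 8 mm steel dowel pins, 13 mm tall with tapered tips, stand on its top.
- nest (a point): Centre of the plate place (black 96 x 66 mm outline) on the shaker top, 60 mm above the bench: where the underside centre of the seated plate must lie. x = direction of the seated plate's long side (either way round), y = away from the stud, z up. One dowel pin always stands at (-34, 0) mm from here, the other at (34, 16) or (34, -16) mm, varying (a flush dark plug fills the unused hole).
- stud: Fixed 20 mm threaded stud at (0, -90) mm from nest (in nest's x, y); top 116 mm above the bench; origin at its foot. Its x axis = the direction of the cotter hole through it (either way round), shown by a dark line across the stud's end; differs from start to start.
- nut (a joint): Turn of the castle nut, rad: grows clockwise from above (tightening), starts at 0 to 0.7, stop at 4.3. It goes down 1 mm per rad with the strap. With plate and strap in place the strap touches the plate at about 2.4; the nut is tight from 2.8; the next slot lines up with the cotter hole 0.35 to 0.95 rad after 2.8. Turns stiffly (0.1 to 0.3 N m), stays where it is left.
- slot_a (a point): Castle nut: hexagon 36 mm across flats, 18 mm high, under a 33 mm round crown 10 mm high with six 6 mm slots, one above the middle of each flat. Point on the nut's axis, mid-height (14 mm above its underside). x = direction of one opposite pair of slots = normal of the two flats below them; z up. Can be pinched from above across any two flats; the stud stands 7 to 11 mm out of it.
- slot_b (a point): The same point of the nut; x = direction of the second pair of slots (60 degrees from slot_a).
- slot_c (a point): The same point of the nut; x = direction of the third pair of slots (120 degrees from slot_a).
- strap (a joint): Swing of the clamp strap about the stud, rad: 0 = clear of the plate place, pointing along nest's x; 1.571 (a stop) = over the plate, pointing along nest's y; grows counter-clockwise from above; starts between 0 and 0.35. Light friction; stays where it is left.
- strap_pin (a point): Middle of the upright 10 mm round steel pin, 24 mm tall, on the strap 58 mm from the stud's axis, by which it is swung. The strap is a dark steel bar 22 mm wide, 9 mm thick, just under the nut, reaching 72 mm from the stud's axis; its top face is 12 mm below this point, its underside at first 1.7 to 2.4 mm above a seated plate.
- tray: Fixed blue open tray, outside 300 (x) x 130 (y) x 22 mm, walls and floor 4 mm; origin: underside centre, on the bench; z up. It holds four plates side by side, each with its long side across the tray (along y), 70 mm apart.
- plate_p_grip (a point): A loose aluminium carrier plate (four or five are there), 90 (x) x 60 (y) x 8 mm, 0.16 kg, flat on the bench at first. Point: centre of its black upright grip rib (38 x 12 x 30 mm tall, long in x) on its top centre, 23 mm above its underside; z up. Plates differ only in their 10 mm dowel holes, patterns the same turned half round. Just one fits the pins; which one varies: try or look.
- plate_q_grip (a point): A loose aluminium carrier plate (four or five are there), 90 (x) x 60 (y) x 8 mm, 0.16 kg, flat on the bench at first. Point: centre of its black upright grip rib (38 x 12 x 30 mm tall, long in x) on its top centre, 23 mm above its underside; z up. Plates differ only in their 10 mm dowel holes, patterns the same turned half round. Just one fits the pins; which one varies: try or look.
- plate_r_grip (a point): A loose aluminium carrier plate (four or five are there), 90 (x) x 60 (y) x 8 mm, 0.16 kg, flat on the bench at first. Point: centre of its black upright grip rib (38 x 12 x 30 mm tall, long in x) on its top centre, 23 mm above its underside; z up. Plates differ only in their 10 mm dowel holes, patterns the same turned half round. Just one fits the pins; which one varies: try or look.
- plate_s_grip (a point): A loose aluminium carrier plate (four or five are there), 90 (x) x 60 (y) x 8 mm, 0.16 kg, flat on the bench at first. Point: centre of its black upright grip rib (38 x 12 x 30 mm tall, long in x) on its top centre, 23 mm above its underside; z up. Plates differ only in their 10 mm dowel holes, patterns the same turned half round. Just one fits the pins; which one varies: try or look.
- plate_t_grip (a point): A loose aluminium carrier plate (four or five are there), 90 (x) x 60 (y) x 8 mm, 0.16 kg, flat on the bench at first. Point: centre of its black upright grip rib (38 x 12 x 30 mm tall, long in x) on its top centre, 23 mm above its underside; z up. Plates differ only in their 10 mm dowel holes, patterns the same turned half round. Just one fits the pins; which one varies: try or look.
- dishes: Bystander: stack of three petri dishes, 90 mm across, 51 mm high; origin: underside centre.
- wellplate: Bystander: clear well plate 85 x 127 x 14 mm; origin: underside centre.
- pipette: Bystander: purple pipette lying on the bench, about 250 mm long (along x), 26 mm thick; origin: underside middle.
Not all that is in view belongs to the job. Leave any purple look-alike of the part that bears plate_q_grip alone. What is shaped like the part that bears plate_p_grip but green is not meant.

How it is judged:
On the way, in this order (a step that is already met when the one before it is completed fails the run):
1. the fitting plate is fully seated over both dowel pins, with the strap still clear (((horizontal distance between plate_q_grip and nest below 0.004 m and z of plate_q_grip in the frame of nest below 0.0255 m and angle between plate_q_grip's own z axis and vertical below 0.06 rad and angle between the x axis of plate_q_grip and the x axis of nest, either way round below 0.08 rad) or (horizontal distance between plate_s_grip and nest below 0.004 m and z of plate_s_grip in the frame of nest below 0.0255 m and angle between plate_s_grip's own z axis and vertical below 0.06 rad and angle between the x axis of plate_s_grip and the x axis of nest, either way round below 0.08 rad)) and value of joint strap below 1.2 rad), for 0.2 s.
2. the strap is fully over the seated plate, the nut still loose (((horizontal distance between plate_q_grip and nest below 0.004 m and z of plate_q_grip in the frame of nest below 0.0255 m and angle between plate_q_grip's own z axis and vertical below 0.06 rad and angle between the x axis of plate_q_grip and the x axis of nest, either way round below 0.08 rad) or (horizontal distance between plate_s_grip and nest below 0.004 m and z of plate_s_grip in the frame of nest below 0.0255 m and angle between plate_s_grip's own z axis and vertical below 0.06 rad and angle between the x axis of plate_s_grip and the x axis of nest, either way round below 0.08 rad)) and value of joint strap above 1.45 rad and value of joint nut below 2.4 rad), for 0.2 s.
3. the nut is tight (past 2.8 rad) on strap and plate (((horizontal distance between plate_q_grip and nest below 0.004 m and z of plate_q_grip in the frame of nest below 0.0255 m and angle between plate_q_grip's own z axis and vertical below 0.06 rad and angle between the x axis of plate_q_grip and the x axis of nest, either way round below 0.08 rad) or (horizontal distance between plate_s_grip and nest below 0.004 m and z of plate_s_grip in the frame of nest below 0.0255 m and angle between plate_s_grip's own z axis and vertical below 0.06 rad and angle between the x axis of plate_s_grip and the x axis of nest, either way round below 0.08 rad)) and value of joint strap above 1.45 rad and value of joint nut above 2.8 rad).
At the end, for the whole second after the job is handed in: Fitting plate flat on the deck over both pins (4 mm, 0.06 rad); all other plates present flat in the tray; strap over the plate (above 1.45 rad); nut between 2.8 and 3.9 rad with a pair of slots within 0.1 rad of the cotter hole ((((horizontal distance between plate_q_grip and nest below 0.004 m and z of plate_q_grip in the frame of nest below 0.0255 m and angle between plate_q_grip's own z axis and vertical below 0.06 rad and angle between the x axis of plate_q_grip and the x axis of nest, either way round below 0.08 rad) and (x of plate_s_grip in the frame of tray between -0.12 and 0.12 m and y of plate_s_grip in the frame of tray between -0.045 and 0.045 m and z of plate_s_grip in the frame of tray below 0.034 m and angle between plate_s_grip's own z axis and vertical below 0.08 rad)) or ((horizontal distance between plate_s_grip and nest below 0.004 m and z of plate_s_grip in the frame of nest below 0.0255 m and angle between plate_s_grip's own z axis and vertical below 0.06 rad and angle between the x axis of plate_s_grip and the x axis of nest, either way round below 0.08 rad) and (x of plate_q_grip in the frame of tray between -0.12 and 0.12 m and y of plate_q_grip in the frame of tray between -0.045 and 0.045 m and z of plate_q_grip in the frame of tray below 0.034 m and angle between plate_q_grip's own z axis and vertical below 0.08 rad))) and x of plate_p_grip in the frame of tray between -0.12 and 0.12 m and y of plate_p_grip in the frame of tray between -0.045 and 0.045 m and z of each of plate_p_grip, plate_r_grip, plate_t_grip in the frame of tray below 0.034 m and angle between each of plate_p_grip, plate_r_grip, plate_t_grip's own z axis and vertical below 0.08 rad and x of plate_r_grip in the frame of tray between -0.12 and 0.12 m and y of plate_r_grip in the frame of tray between -0.045 and 0.045 m and x of plate_t_grip in the frame of tray between -0.12 and 0.12 m and y of plate_t_grip in the frame of tray between -0.045 and 0.045 m and value of joint strap above 1.45 rad and value of joint nut between 2.8 and 3.9 rad and angle between the x axis of any of slot_a, slot_b, slot_c and the x axis of stud, either way round below 0.1 rad); the robot touches nothing.
It fails at once if the petri dishes are knocked over or moved over 4 cm (distance of dishes from where it was at the start of the episode above 0.04 m or angle between dishes's own z axis and vertical above 0.5 rad).
It fails at once if the well plate is moved over 4 cm (distance of wellplate from where it was at the start of the episode above 0.04 m).
It fails at once if the pipette is moved over 4 cm (distance of pipette from where it was at the start of the episode above 0.04 m).
Of plate_p, plate_r, plate_t only 2 to 3 are there at a start; the rules pass over those that are not, and their reading is None.
At some moment in a run one of plate_p, plate_r, plate_t may be knocked a few centimetres aside while the robot is not near it.
Once in a run the grip may slacken for a moment while it holds something.
It also fails if it takes over 210 s, if anything falls off the work surface, if the arm or the gripper's body presses on something with over 40 N, if the wrist force passes 120 N, or if a joint passes its speed limit or range.

### The arm

A 7-joint arm with a two-finger parallel gripper is mounted at the origin on the work surface. World frame = base frame: x ahead of the robot, y to its left, z up, the work surface at z = 0. Lengths are in m, angles in rad, forces in N, time in s.
With the tool pointing down it reaches from about 0.4 to 0.85 m from the base axis. Payload 10.4 kg.
Tool frame: the origin (TCP) lies at the very end of the fingers, on their centre line; the grasp point (between the pads) lies manip.hold_point_z behind it (manip.hold_point_z is the distance from the TCP to the grasp point, in m); z points along the fingers, y is the direction in which the jaws open and shut (so a half turn about z gives the same grasp; the last joint's range is limited). The gripper opens to 85 mm and grips with 20 to 120 N. Pads are 22 mm wide; open, the fingers measure 114 mm over their backs; the gripper's body (76 mm by 85 mm) begins 54 mm behind the grasp point. The pads swing forward as they close: fully open they stand 13 mm farther back than shut.
Start: joints at [-1.368, 0.332, -0.065, 1.46, 0.022, 1.35, -0.088], TCP at [0.14, 0.609, 0.231] pointing down, gripper open.
Joint ranges: [-2.6, 2.6], [-0.5, 2.12], [-1.47, 1.34], [0.16, 2.42], [-1.27, 4.41], [0.06, 2.06], [-2.6, 2.6]. Speed limits (rad/s): [2.22, 2.22, 2.79, 2.79, 3.14, 3.14, 3.14].

### API

Orientations are given as a unit quaternion [x, y, z, w].
In Python, from workcell import manip gives the robot as it stands.
- The arm moves only by the tool jog_arm, never from a script. Its arguments are lists of equal length, an entry for each row: "translation": the shift along the world's x, y, z in mm, a list of three; "turn": the turn about the world's z in degrees. In form: {"translation": [[x, y, z], ...], "turn": [turn, ...]}. A call has 1 to 12 rows; each row is the pose to reach, as a shift and turn from the pose measured when the call began; what a row does not reach only later rows make up. A row lasts 1/12 s, in which the tool goes at most 41.7 mm and 7.16 degrees, less where a joint would pass 70% of its speed; a pose out of reach is approached as far as the arm can. A call with a gripper value outside its range is refused whole. "grip" is the finger opening in mm, from 0 to 85.4, set as the call begins (left out, the last holds). The fingers move at their own pace and stop on an object; "grip_force" is the grip in N (left out, the last holds). Time passes only in rows, so rows that repeat a pose let the fingers close. It gives the time, the measured TCP pose, the force and the opening at its end, in the units of the state.
- manip.get_obs(): the state, without advancing time (a new reading comes with each control period).
- manip.camera(name): name is "side" or "top" or "wrist"; returns a dict with "frame" (420x560x3 uint8, red, green, blue), "mtx" (3x3 intrinsics, pixels), "pose" (4x4, takes a point from camera to world coordinates). Camera axes: x right, y down, z forward; pixel columns grow to the right and rows downward; lengths in m; the calibration is good to about 2 mm. The wrist camera is an equidistant fisheye: a pixel r from the principal point sees the ray r / f radians off the axis. A picture is of the moment at which its call begins. There is no depth.
- manip.hand_in(): hands the job in, once; it reports no verdict.
Trained networks look in a picture, given as the dict that the camera call returned (one of the last four; its "shot" number tells which), for a name from the list of things; names that differ only in an ending like _2 or _b are one class to them, and where a whole thing is asked for, a point or a joint stands for the part that bears it (a point fixed in the world has none). Each returns a list of dicts, best first, with "confidence" (0 to 1); they miss things now and then, are a little off and sometimes report something else, mostly with a low value. They report only what shows in the picture. A call takes as long as a camera call. They do not tell look-alikes from the thing itself.
- manip.outline_of(picture, label): "mask" (420x560 bool, what is visible of it) and "extent" ([left, top, right, bottom] in pixels, round what is visible of it).
- manip.pinpoint(picture, label): "at" ([column, row] in pixels: a listed point, or the origin of a listed thing).
The state is a dict: "clock": time; "joint_pos": joint angles; "joint_velocities": joint speeds; "tau": joint torques, N m; "position": TCP position; "ee_rot": TCP orientation; "ft_force": force on the tool from outside, world axes, zero at the start; "torque": the same for the moment, N m; "grip_width": opening from 0.0 (shut) to 1.0 (fully open).
Only numpy, scipy, OpenCV 4.12 (cv2) and the standard library are available. Lean on these libraries where they do the work, as an engineer would, in place of code of your own. Each camera call takes 0.05 s, during which the arm holds its last target. There are 200 camera calls.

## Working session

There is one attempt and no reset: what is moved stays moved. The work goes in short steps, Python scripts to look and compute and a tool call to move; the robot and the scene stay as the last step left them, time stands still between calls to the robot, and variables do not carry over. Pictures are saved under pics/ and viewed, about 12 in all and at most 16, crops included, and the job is handed in when it is done.

Besides the shell and the picture viewer there is one more tool, called after ">>>" by a JSON object that holds its "fn" and its "kwargs", one argument or row to a line. jog_arm: Moves the arm, as the interface text tells. Its arguments: {"type":"object","properties":{"translation":{"type":"array"},"turn":{"type":"array"},"grip":{"type":"number"},"grip_force":{"type":"number"}},"required":["translation","turn"]}

```bash
ls; mkdir -p pics; cat > h.py <<'E'
import numpy as np, cv2
from workcell import manip
def save(p,n): cv2.imwrite('pics/'+n+'.png', cv2.cvtColor(p['frame'],cv2.COLOR_RGB2BGR))
def ray(p,uv,fish=False):
    K=p['mtx']; x=(uv[0]-K[0,2])/K[0,0]; y=(uv[1]-K[1,2])/K[1,1]
    if fish:
        r=np.hypot(x,y); s=np.sin(r)/r if r>1e-9 else 1; d=np.array([x*s,y*s,np.cos(r)])
    else: d=np.array([x,y,1.])
    T=np.array(p['pose']); return T[:3,3], T[:3,:3]@(d/np.linalg.norm(d))
def onz(p,uv,z,fish=False):
    o,d=ray(p,uv,fish); return o+d*(z-o[2])/d[2]
def proj(p,X,fish=False):
    T=np.array(p['pose']); c=T[:3,:3].T@(np.asarray(X)-T[:3,3]); K=p['mtx']
    if fish:
        r=np.hypot(c[0],c[1]); t=np.arctan2(r,c[2]); x,y=c[:2]*t/max(r,1e-9)
    else: x,y=c[:2]/c[2]
    return np.array([K[0,0]*x+K[0,2],K[1,1]*y+K[1,2]])
def tri(rs):
    A=np.zeros((3,3));b=np.zeros(3)
    for o,d in rs:
        M=np.eye(3)-np.outer(d,d);A+=M;b+=M@o
    return np.linalg.solve(A,b)
E
python3 - <<'E'
from h import *
o=manip.get_obs(); print(o); print(manip.hold_point_z)
T=manip.camera('top');S=manip.camera('side');W=manip.camera('wrist')
for n,p in zip('TSW',(T,S,W)): 
    save(p,n+'0'); print(n,p['mtx'],p['pose'])
for l in ['plate_p_grip','nest','stud','slot_a','strap_pin','tray','deck','dishes','wellplate','pipette']:
    for n,p in zip('TS',(T,S)):
        print(l,n,[(np.round(r['at'],1).tolist(),round(r['confidence'],2)) for r in manip.pinpoint(p,l)])
cv2.imwrite('pics/TS0.png',cv2.resize(np.hstack([cv2.imread('pics/T0.png'),cv2.imread('pics/S0.png')]),(800,300)))
E
```

```text
pics
{'clock': 0.0, 'joint_pos': array([-1.36760513,  0.33288035, -0.06469915,  1.46095265,  0.02153573,
        1.34988832, -0.08846647]), 'joint_velocities': array([ 0.00110727,  0.00153698, -0.00237271, -0.00080549,  0.00055119,
       -0.0002293 ,  0.00088924]), 'tau': array([-5.38650074e-04, -6.25466323e+01,  4.86637757e-02, -3.91597438e+01,
        1.61511416e-02,  1.01329613e-02,  3.86283261e-05]), 'position': array([0.1398235 , 0.60876967, 0.2305052 ]), 'ee_rot': array([ 1.12636118e-01,  9.93636044e-01, -7.14242204e-04, -7.88654494e-05]), 'ft_force': array([0.22457136, 0.55197713, 0.02169246]), 'torque': array([-0.01427284,  0.05518855, -0.01529661]), 'grip_width': 1.0009452864669783}
0.0187
T [[458.09960294   0.         272.72746232]
 [  0.         458.09960294 211.72755397]
 [  0.           0.           1.        ]] [[-0.02515246 -0.98607506  0.16438772  0.32794684]
 [-0.9996814   0.02446295 -0.00621788 -0.0465    ]
 [ 0.00210989 -0.16449174 -0.9863762   1.28886251]
 [ 0.          0.          0.          1.        ]]
S [[413.47276352   0.         279.83791613]
 [  0.       
[... 913 characters left out ...]
]
slot_a T [([275.5, 186.2], 0.68), ([240.2, 196.9], 0.65), ([276.4, 187.8], 0.64), ([273.5, 185.3], 0.56)]
slot_a S [([267.1, 207.4], 0.69), ([262.5, 214.2], 0.54), ([266.0, 206.2], 0.46)]
strap_pin T [([264.9, 167.1], 0.68)]
strap_pin S [([239.5, 208.4], 0.61)]
tray T [([133.4, 237.7], 0.58), ([275.5, 187.5], 0.18)]
tray S [([300.9, 376.8], 0.68)]
deck T [([255.0, 199.7], 0.64), ([185.4, 134.4], 0.15)]
deck S [([271.1, 242.8], 0.82)]
dishes T [([269.0, 169.1], 0.57)]
dishes S [([194.5, 222.2], 0.72)]
wellplate T [([249.0, 269.7], 0.83), ([276.8, 185.1], 0.44)]
wellplate S [([349.0, 256.7], 0.91), ([302.3, 376.9], 0.3)]
pipette T [([186.5, 136.7], 0.62), ([321.2, 162.5], 0.25)]
pipette S []
```

View pics/T0.png

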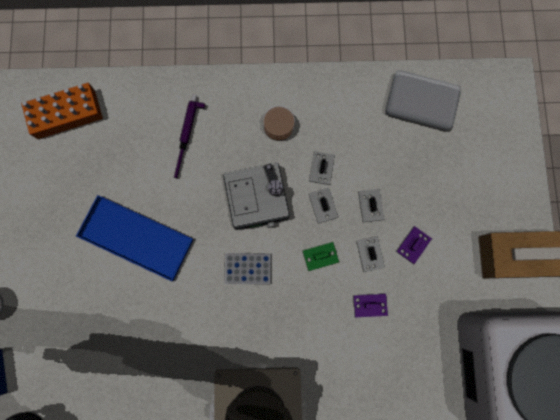

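View pics/S0.png

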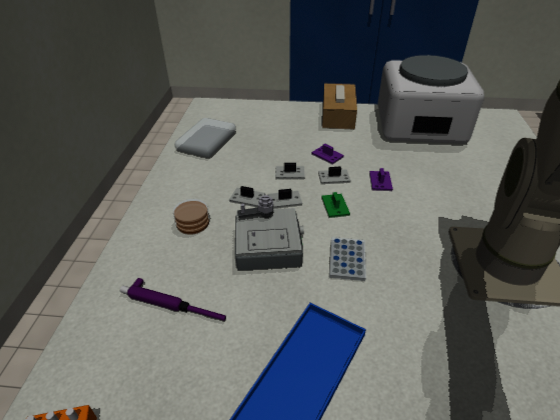

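The top view shows four aluminium plates with ribs at about (322,167), (323,205), (371,205) and (371,254). The deck is at (257,195) with its strap pointing up-image, and the tray is at (136,237). The green and purple plates are decoys. The side view agrees.

```bash
python3 - <<'E'
from h import *
T=manip.camera('top')
for n,uv,z in [('A',(322,167),.038),('B',(323.5,205),.038),('C',(372,204.5),.038),('D',(371.5,253.5),.038),('nest',(242,196),.06),('stud',(275.5,186.5),.105),('pin',(269,170),.1),('tray',(136,238),.01),('green',(320,256),.03),('dishes',(279,123),.05),('well',(249,268),.01),('pip',(187,135),.015)]:
    print(n,onz(T,uv,z).round(3))
m=manip.outline_of(T,'tray')
for r in m[:2]:
    c=np.argwhere(r['mask'])[:,::-1].astype(np.float32); print(r['confidence'],r['extent'])
    bp=cv2.boxPoints(cv2.minAreaRect(c)); print([onz(T,b,.022).round(3)[:2].tolist() for b in bp])
E
```

```text
A [ 0.661 -0.196  0.038]
B [ 0.552 -0.196  0.038]
C [ 0.55  -0.33   0.038]
D [ 0.414 -0.321  0.038]
nest [0.578 0.029 0.06 ]
stud [ 0.593 -0.063  0.105]
pin [ 0.639 -0.047  0.1  ]
tray [0.476 0.33  0.01 ]
green [ 0.411 -0.181  0.03 ]
dishes [ 0.789 -0.078  0.05 ]
well [0.385 0.015 0.01 ]
pip [0.772 0.188 0.015]
0.55 [77.3, 194.5, 194.1, 282.2]
[[0.482, 0.497], [0.606, 0.446], [0.471, 0.167], [0.351, 0.221]]
```

>>> {"fn": "jog_arm", "kwargs": {
  "translation": [
    [40,-30,20],
    [80,-60,50],
    [115,-90,60],
    [150,-120,60],
    [185,-150,60],
    [220,-180,60],
    [250,-210,60],
    [280,-240,60],
    [310,-270,60],
    [340,-300,60],
    [365,-330,60],
    [390,-360,60]
  ],
  "turn": [3,6,9,12,13,13,13,13,13,13,13,13]
}}

```text
clock: 2.25
position: [0.5026, 0.2797, 0.2916]
ee_rot: [-0.001, 1.0, 0.0, 0.0]
ft_force: [0.6, 1.5, 0.2]
grip_width: 1.0
```

>>> {"fn": "jog_arm", "kwargs": {
  "translation": [
    [10,-36,0],
    [15,-72,0],
    [20,-108,0],
    [25,-144,0],
    [30,-180,0],
    [35,-216,0],
    [40,-252,0],
    [45,-290,0],
    [50,-330,0],
    [50,-350,0],
    [50,-350,0],
    [50,-350,0]
  ],
  "turn": [0,0,0,0,0,0,0,0,0,0,0,0]
}}

```text
clock: 3.25
position: [0.5525, -0.0714, 0.2916]
ee_rot: [0.001, 1.0, 0.0, 0.0]
ft_force: [-0.0, 0.6, 0.4]
grip_width: 0.999
```

```bash
python3 - <<'E'
from h import *
o=manip.get_obs(); print(o['clock'],o['position'],o['joint_pos'].round(2),o['ee_rot'].round(4))
W=manip.camera('wrist');save(W,'W1')
import pickle;pickle.dump({k:W[k] for k in('mtx','pose','frame')},open('W1.pkl','wb'))
for l in ['plate_p_grip','nest','stud','slot_a','strap_pin']:
    print(l,[(np.round(r['at'],1).tolist(),round(r['confidence'],2)) for r in manip.pinpoint(W,l)])
cv2.imwrite('pics/W1b.png',cv2.resize(cv2.imread('pics/W1.png'),(800,600),interpolation=cv2.INTER_CUBIC))
E
```

```text
3.25 [ 0.5525139  -0.07141062  0.29163418] [-0.39  0.16  0.49  1.57 -0.07  1.43  1.68] [7.e-04 1.e+00 2.e-04 3.e-04]
plate_p_grip [([185.1, 176.2], 0.93), ([195.3, 64.1], 0.8)]
nest [([360.6, 194.5], 0.92)]
stud [([288.4, 213.0], 0.52)]
slot_a [([292.6, 218.4], 0.94), ([289.9, 222.9], 0.87), ([291.8, 219.6], 0.72)]
strap_pin [([307.6, 260.9], 0.7)]
```

View pics/W1b.png

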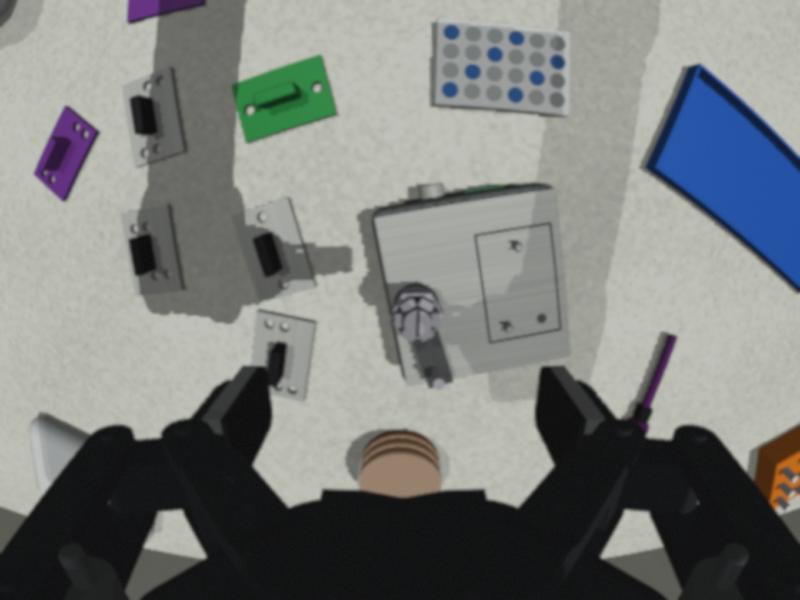

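The picture shows plates A (285,355), B (268,250), C (150,250) and D (150,115), and the nut and strap at (418,320). The deck pins are at (516,245) and (506,325), with the plug at (541,318). So the far pin is at (34,−16). Next I'll rectify the plate tops to read the hole patterns.

```bash
cat >> h.py <<'E'
def rect(p,cx,cy,z,half=.06,s=5,fish=True):
    # image: right=+y, down=+x ; s px/mm
    n=int(2*half*1000*s); f=p['frame']; mx=np.zeros((n,n),np.float32);my=mx.copy()
    T=np.array(p['pose']);K=p['mtx']
    r,c=np.mgrid[0:n,0:n]; X=np.stack([cx-half+r/s/1000,cy-half+c/s/1000,np.full((n,n),z)],-1)
    C=(X-T[:3,3])@T[:3,:3]
    if fish:
        R=np.hypot(C[...,0],C[...,1]);t=np.arctan2(R,C[...,2]);k=t/R
    else: k=1/C[...,2]
    return cv2.cvtColor(cv2.remap(f,(K[0,0]*C[...,0]*k+K[0,2]).astype(np.float32),(K[1,1]*C[...,1]*k+K[1,2]).astype(np.float32),cv2.INTER_CUBIC),cv2.COLOR_RGB2BGR)
E
python3 - <<'E'
from h import *
import pickle
W=pickle.load(open('W1.pkl','rb'))
a=[]
for n,x,y,z in [('A',.661,-.196,.008),('B',.552,-.196,.008),('C',.55,-.33,.008),('D',.414,-.321,.008),('nest',.578,.029,.06)]:
    i=rect(W,x,y,z,.065,2); i=cv2.convertScaleAbs(i,alpha=1.3); 
    for k in range(0,260,20): cv2.line(i,(k,0),(k,3),(0,0,255),1);cv2.line(i,(0,k),(3,k),(0,0,255),1)
    cv2.putText(i,n,(8,20),0,.6,(0,0,255),1); a.append(i)
a.append(a[0]*0)
cv2.imwrite('pics/rect1.png',np.vstack([np.hstack(a[:3]),np.hstack(a[3:])]))
E
```

```text
(no output)
```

View pics/rect1.png

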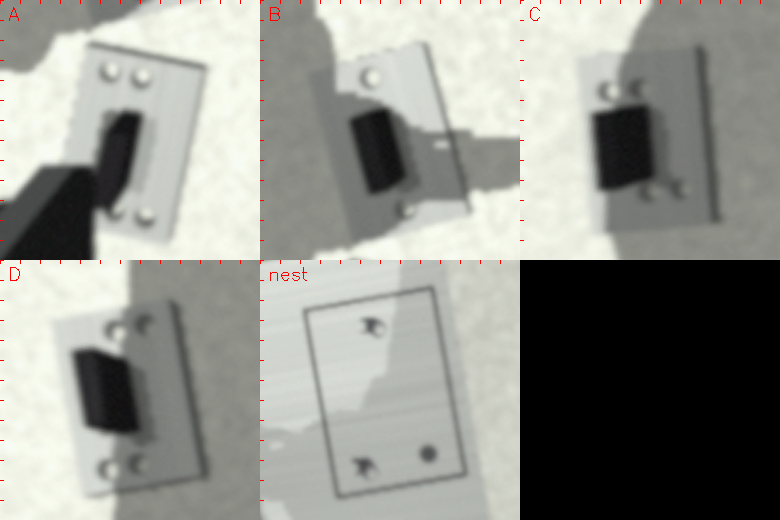

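Hole patterns in plate axes, with the deck needing (−34,0) and (34,−16):

| Plate | Holes (mm) | Verdict |
|---|---|---|
| A | (±34,0), (−34,−16), (34,16) | mirror image, no fit |
| B | (±34,0) only | no fit |
| C | x = ±26 | no fit |
| D | (±34,0), (−34,16), (34,−16) | fits |

So I'll go to D first.

>>> {"fn": "jog_arm", "kwargs": {
  "translation": [
    [-15,-25,0],
    [-30,-55,0],
    [-45,-85,-10],
    [-60,-115,-25],
    [-75,-145,-45],
    [-90,-175,-65],
    [-105,-200,-85],
    [-120,-225,-105],
    [-134,-250,-125],
    [-134,-250,-140],
    [-134,-250,-140],
    [-134,-250,-140]
  ],
  "turn": [0,2,4,6,8,10,11,11.5,11.5,11.5,11.5,11.5],
  "grip": 50,
  "grip_force": 60
}}

```text
clock: 4.55
position: [0.419, -0.3181, 0.1514]
ee_rot: [-0.102, 0.995, 0.001, -0.0]
ft_force: [0.8, 0.2, 0.4]
grip_width: 0.585
```

```bash
python3 - <<'E'
from h import *
o=manip.get_obs(); print(o['clock'],o['position'],o['joint_pos'].round(2),o['ee_rot'].round(4))
W=manip.camera('wrist');save(W,'W2')
import pickle;pickle.dump({k:W[k] for k in('mtx','pose','frame')},open('W2.pkl','wb'))
for r in manip.pinpoint(W,'plate_s_grip'): print(np.round(r['at'],1),r['confidence'],onz(W,r['at'],.023,True))
i=rect(W,.4185,-.321,.008,.06,5)
for k in range(0,600,50): cv2.line(i,(k,0),(k,6),(0,0,255),1);cv2.line(i,(0,k),(6,k),(0,0,255),1)
cv2.imwrite('pics/rect2.png',i)
E
```

```text
4.55 [ 0.41899675 -0.31806413  0.15139457] [-0.04  0.2   0.68  1.85 -0.14  1.14  2.46] [-1.023e-01  9.948e-01  8.000e-04 -3.000e-04]
```

View pics/rect2.png

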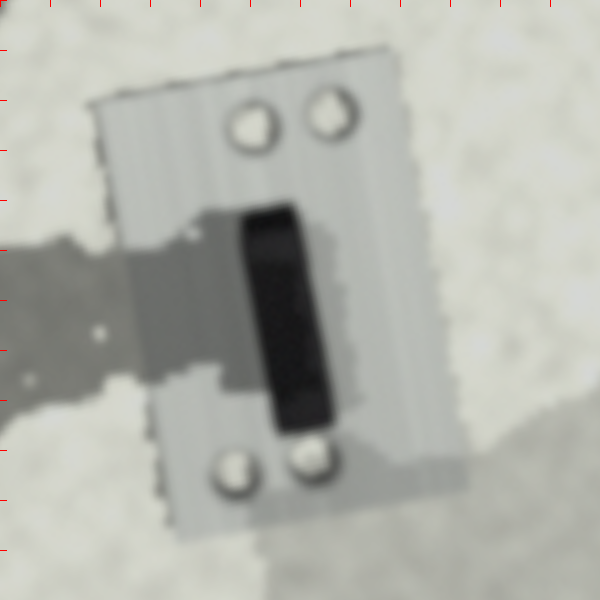

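This close view confirms D's holes: (252,127), (330,113), (236,473) and (312,460). Its centre is (0.417, −0.3245) and its yaw is about 10.5°. I'll grasp it.

>>> {"fn": "jog_arm", "kwargs": {
  "translation": [
    [-2,-6.5,-30],
    [-2,-6.5,-65],
    [-2,-6.5,-100],
    [-2,-6.5,-120],
    [-2,-6.5,-132],
    [-2,-6.5,-137],
    [-2,-6.5,-137],
    [-2,-6.5,-137],
    [-2,-6.5,-137]
  ],
  "turn": [-1.2,-1.2,-1.2,-1.2,-1.2,-1.2,-1.2,-1.2,-1.2]
}}

```text
clock: 5.4
position: [0.4193, -0.3251, 0.0172]
ee_rot: [-0.093, 0.996, -0.0, 0.002]
ft_force: [-0.6, 0.0, -0.0]
grip_width: 0.587
```

>>> {"fn": "jog_arm", "kwargs": {
  "translation": [
    [0,0,0],
    [0,0,0],
    [0,0,0],
    [0,0,0],
    [0,0,0],
    [0,0,0],
    [0,0,0],
    [0,0,0],
    [0,0,5],
    [0,0,20],
    [0,0,40],
    [0,0,40]
  ],
  "turn": [0,0,0,0,0,0,0,0,0,0,0,0],
  "grip": 5,
  "grip_force": 60
}}

```text
clock: 6.4
position: [0.4205, -0.3263, 0.0603]
ee_rot: [-0.092, 0.996, -0.002, 0.004]
ft_force: [0.3, -0.5, -0.6]
grip_width: 0.122
```

>>> {"fn": "jog_arm", "kwargs": {
  "translation": [
    [0,0,35],
    [5,15,70],
    [20,45,100],
    [35,75,125],
    [50,110,140],
    [65,145,140],
    [80,180,140],
    [95,215,140],
    [110,250,140],
    [125,285,140],
    [140,315,140],
    [145,330,140]
  ],
  "turn": [0,0,0,0,0,0,0,0,0,0,0,0]
}}

```text
clock: 7.4
position: [0.5665, 0.009, 0.1995]
ee_rot: [-0.095, 0.995, -0.001, 0.004]
ft_force: [-0.1, 0.4, -2.3]
grip_width: 0.124
```

>>> {"fn": "jog_arm", "kwargs": {
  "translation": [
    [5,35,0],
    [9,65,0],
    [12,90,-10],
    [14,108,-25],
    [15,110,-40],
    [15,110,-40],
    [15,110,-40]
  ],
  "turn": [0,0,0,0,0,0,0]
}}

```text
clock: 7.98
position: [0.5809, 0.118, 0.1587]
ee_rot: [-0.095, 0.995, -0.001, 0.002]
ft_force: [0.1, 0.7, -0.2]
grip_width: 0.126
```

```bash
python3 - <<'E'
from h import *
o=manip.get_obs(); print(o['clock'],o['position'],o['joint_pos'].round(2),o['ee_rot'].round(4),o['grip_width'])
W=manip.camera('wrist');save(W,'W3')
import pickle;pickle.dump({k:W[k] for k in('mtx','pose','frame')},open('W3.pkl','wb'))
x,y,z=o['position']
b=[rect(W,.579,.027,.06,.06,5),rect(W,x,y,z-.0172+.008,.06,5)]
for i in b:
  for k in range(0,600,50): cv2.line(i,(k,0),(k,6),(0,0,255),1);cv2.line(i,(0,k),(6,k),(0,0,255),1)
cv2.imwrite('pics/rect3.png',np.hstack(b)[:, ::1])
cv2.imwrite('pics/rect3.png',cv2.resize(np.hstack(b),(800,400),interpolation=cv2.INTER_AREA))
E
```

```text
7.9833 [0.58088765 0.11803796 0.15870627] [-0.55  0.31  0.33  1.66 -0.1   1.18  1.56] [-0.0948  0.9955 -0.0014  0.0024] 0.12572161736215595
```

View pics/rect3.png

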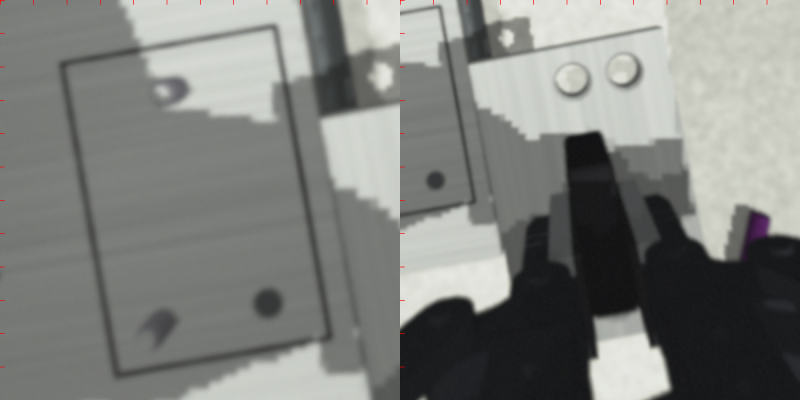

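The nest corners (left panel) give a centre of (0.5792, 0.0257) and a yaw of 9.8°. The held plate's holes, at (572,79) and (623,69), give a plate yaw of 10.7° and a centre offset of about (−2.2, −2.0) mm from the tool. I'll move over and come down in stages.

>>> {"fn": "jog_arm", "kwargs": {
  "translation": [
    [0,-30,0],
    [0,-60,0],
    [0.5,-85,-10],
    [0.5,-90.5,-30],
    [0.5,-90.5,-45],
    [0.5,-90.5,-57],
    [0.5,-90.5,-62],
    [0.5,-90.5,-62],
    [0.5,-90.5,-62],
    [0.5,-90.5,-62]
  ],
  "turn": [-0.9,-0.9,-0.9,-0.9,-0.9,-0.9,-0.9,-0.9,-0.9,-0.9]
}}

```text
clock: 8.87
position: [0.5828, 0.0274, 0.0989]
ee_rot: [-0.087, 0.996, -0.001, 0.004]
ft_force: [1.3, 0.1, -1.8]
grip_width: 0.127
```

>>> {"fn": "jog_arm", "kwargs": {
  "translation": [
    [0,0,-3],
    [0,0,-6],
    [0,0,-9],
    [0,0,-12],
    [0,0,-15],
    [0,0,-15]
  ],
  "turn": [0,0,0,0,0,0]
}}

```text
clock: 9.37
position: [0.5822, 0.0274, 0.083]
ee_rot: [-0.087, 0.996, -0.001, 0.003]
ft_force: [-1.9, 0.5, -2.3]
grip_width: 0.125
```

>>> {"fn": "jog_arm", "kwargs": {
  "translation": [
    [-0.5,0,-2],
    [-0.5,0,-4],
    [-0.5,0,-6],
    [-0.5,0,-7.5],
    [-0.5,0,-7.5],
    [-0.5,0,-7.5]
  ],
  "turn": [0,0,0,0,0,0]
}}

```text
clock: 9.87
position: [0.5819, 0.0274, 0.078]
ee_rot: [-0.087, 0.996, -0.001, 0.004]
ft_force: [-13.6, -1.5, 25.8]
grip_width: 0.125
```

>>> {"fn": "jog_arm", "kwargs": {
  "translation": [
    [-0.8,0,0.5],
    [-0.8,0,0.5],
    [-0.8,0,0.5],
    [-0.8,0,0.5]
  ],
  "turn": [0,0,0,0]
}}

```text
clock: 10.2
position: [0.5811, 0.0274, 0.0781]
ee_rot: [-0.087, 0.996, -0.001, 0.004]
ft_force: [0.5, 0.6, -0.0]
grip_width: 0.124
```

>>> {"fn": "jog_arm", "kwargs": {
  "translation": [
    [0,0,0],
    [0,0,0],
    [0,0,0],
    [0,0,0],
    [0,0,25],
    [0,0,60],
    [0,0,85],
    [0,0,85],
    [0,0,85]
  ],
  "turn": [0,0,0,0,0,0,0,0,0],
  "grip": 45
}}

```text
clock: 10.95
position: [0.582, 0.0275, 0.1646]
ee_rot: [-0.087, 0.996, -0.001, 0.005]
ft_force: [-0.6, 1.3, -0.9]
grip_width: 0.526
```

```bash
python3 - <<'E'
from h import *
o=manip.get_obs(); print(o['clock'],o['position'],o['joint_pos'].round(2),o['ee_rot'].round(4),o['grip_width'])
W=manip.camera('wrist');save(W,'W4');S=manip.camera('side');save(S,'S4')
import pickle;pickle.dump({k:W[k] for k in('mtx','pose','frame')},open('W4.pkl','wb'))
for l in ['plate_s_grip','nest','stud','slot_a','strap_pin']:
    print(l,[(np.round(r['at'],1).tolist(),round(r['confidence'],2)) for r in manip.pinpoint(W,l)])
b=[cv2.resize(rect(W,.579,.027,.068,.06,5),(400,400),interpolation=cv2.INTER_AREA),cv2.resize(cv2.cvtColor(S['frame'],cv2.COLOR_RGB2BGR)[180:280,220:320],(400,400),interpolation=cv2.INTER_CUBIC)]
cv2.imwrite('pics/rect4.png',np.hstack(b))
E
```

```text
10.95 [0.58196809 0.02747889 0.16456413] [-0.45  0.28  0.38  1.69 -0.11  1.18  1.71] [-8.660e-02  9.962e-01 -5.000e-04  5.200e-03] 0.5255335743657362
plate_s_grip [([65.5, 237.1], 0.98), ([57.8, 147.5], 0.54)]
nest []
stud [([171.5, 202.5], 0.91), ([383.7, 359.8], 0.5)]
slot_a [([158.9, 211.7], 0.78), ([156.6, 209.0], 0.78), ([58.1, 148.1], 0.65), ([156.2, 211.8], 0.59)]
strap_pin [([178.4, 280.4], 0.82)]
```

View pics/rect4.png

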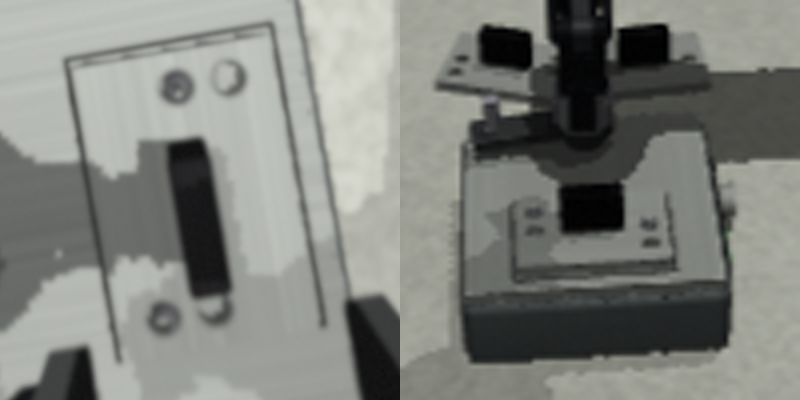

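The plate is seated flat: the pins show inside the holes at (177,86) and (163,318), and in the side view it lies flat in the outline. Next I'll look straight down on the nut and strap.

>>> {"fn": "jog_arm", "kwargs": {
  "translation": [
    [15,-20,0],
    [35,-40,-5],
    [55,-60,-10],
    [76,-80,-14],
    [76,-80,-14],
    [76,-80,-14],
    [76,-80,-14]
  ],
  "turn": [0,0,0,0,0,0,0],
  "grip": 30
}}

```text
clock: 11.88
position: [0.6562, -0.0522, 0.1476]
ee_rot: [-0.087, 0.996, -0.001, 0.002]
ft_force: [-0.1, 1.0, -0.3]
grip_width: 0.351
```

```bash
python3 - <<'E'
from h import *
import pickle
o=manip.get_obs(); print(o['clock'],o['position'])
W=manip.camera('wrist');save(W,'W5');P={k:W[k] for k in('mtx','pose','frame')};pickle.dump(P,open('W5.pkl','wb'))
W1=pickle.load(open('W1.pkl','rb'));W4=pickle.load(open('W4.pkl','rb'))
print(np.array(W['pose'])[:3,3])
q={}
for l in ['stud','slot_a','slot_b','slot_c','strap_pin']:
    R=manip.pinpoint(W,l); q[l]=R; print(l,[(np.round(r['at'],1).tolist(),round(r['confidence'],2)) for r in R])
if q['strap_pin']:
    u=q['strap_pin'][0]['at']; print('pin tri',tri([ray(W,u,1),ray(W4,(178.4,280.4),1)]),tri([ray(W,u,1),ray(W1,(307.6,260.9),1)]),onz(W,u,.091,1))
if q['slot_a']:
    u=q['slot_a'][0]['at']; print('nut tri',tri([ray(W,u,1),ray(W4,(158.9,211.7),1)]),tri([ray(W,u,1),ray(W1,(292.6,218.4),1)]),onz(W,u,.094,1))
i=rect(W,.6145,-.058,.107,.045,7)
cv2.imwrite('pics/rect5.png',cv2.resize(i,(600,600)))
E
```

```text
11.8833 [ 0.65624621 -0.05221208  0.14759886]
[ 0.59111752 -0.06482762  0.28952005]
stud [([284.0, 125.2], 0.8)]
slot_a []
slot_b []
slot_c []
strap_pin [([297.4, 211.8], 0.77)]
pin tri [ 0.64781326 -0.04479963  0.09123012] [ 0.64953262 -0.0434617   0.08278437] [ 0.64710486 -0.04543298  0.091     ]
```

View pics/rect5.png

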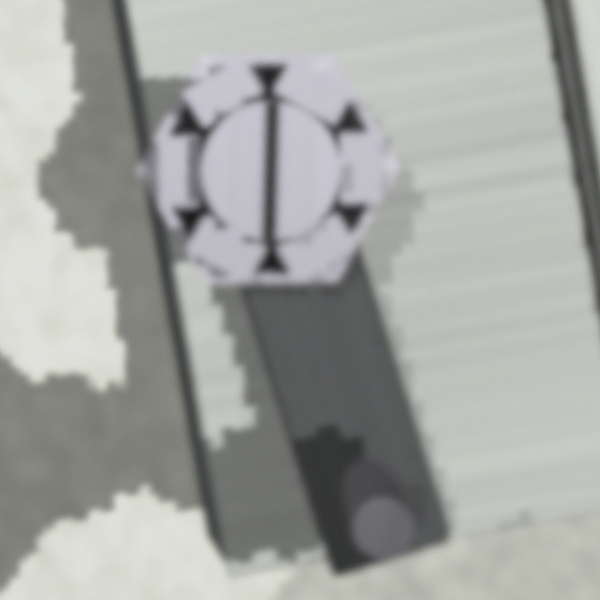

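The nut centre is at (270,170), which is (0.595, −0.0625). Slots sit at about +1.0° and the cotter line at −1.6°, so the total clockwise turn is 182.6°. The strap pin at (383,525) puts the strap at about 17.9° in world axes. I'll turn the tool half round so it can follow the strap's swing.

>>> {"fn": "jog_arm", "kwargs": {
  "translation": [
    [-7,7,0],
    [-7,7,0],
    [-7,7,0],
    [-7,7,0],
    [-7,7,0],
    [-7,7,0],
    [-7,7,0],
    [-7,7,0],
    [-7,7,0],
    [-7,7,0],
    [-7,7,0],
    [-7,7,0]
  ],
  "turn": [-7,-14,-21,-28,-35,-42,-49,-56,-63,-70,-77,-84]
}}

```text
clock: 13.18
position: [0.6494, -0.0444, 0.1489]
ee_rot: [0.604, 0.797, -0.002, 0.002]
ft_force: [0.6, -0.6, 0.2]
grip_width: 0.348
```

>>> {"fn": "jog_arm", "kwargs": {
  "translation": [
    [0,0,0],
    [0,0,0],
    [0,0,0],
    [0,0,0],
    [0,0,0],
    [0,0,0],
    [0,0,0],
    [0,0,0],
    [0,0,0],
    [0,0,0],
    [0,0,0],
    [0,0,0]
  ],
  "turn": [-7,-14,-21,-28,-35,-42,-49,-56,-63,-70,-77,-84]
}}

```text
clock: 14.18
position: [0.6494, -0.0438, 0.1491]
ee_rot: [0.983, 0.185, -0.003, -0.0]
ft_force: [0.2, 0.3, 0.2]
grip_width: 0.352
```

```bash
cat >> h.py <<'E'
def st():
    o=manip.get_obs(); q=o['ee_rot']; psi=np.degrees(2*np.arctan2(q[1],q[0]))-180
    print('t',round(o['clock'],2),'p',(o['position']*1000).round(1),'psi',round((psi+180)%360-180,1),'j7',o['joint_pos'][6].round(2),'F',o['ft_force'].round(1),'M',o['torque'].round(2),'w',round(o['grip_width']*85.4,1)); return o
E
python3 -c "from h import *; st()"
```

```text
t 14.18 p [649.4 -43.8 149.1] psi -158.6 j7 -0.82 F [0.2 0.3 0.2] M [ 0.06 -0.05 -0.01] w 30.1
```

>>> {"fn": "jog_arm", "kwargs": {
  "translation": [
    [0,-1,-20],
    [0,-1,-40],
    [0,-1,-55],
    [0,-1,-62],
    [0,-1,-64],
    [0,-1,-64],
    [0,-1,-64],
    [0,-1,-64]
  ],
  "turn": [-3.5,-3.5,-3.5,-3.5,-3.5,-3.5,-3.5,-3.5]
}}

```text
clock: 14.85
position: [0.65, -0.045, 0.0861]
ee_rot: [0.988, 0.155, -0.002, -0.0]
ft_force: [0.2, -0.4, 0.1]
grip_width: 0.352
```

>>> {"fn": "jog_arm", "kwargs": {
  "translation": [
    [0,0,0],
    [0,0,0],
    [0,0,0],
    [0,0,0],
    [0,0,0],
    [0,0,0],
    [0,0,0],
    [0,0,0]
  ],
  "turn": [0,0,0,0,0,0,0,0],
  "grip": 4,
  "grip_force": 25
}}

```text
clock: 15.52
position: [0.6506, -0.0449, 0.0866]
ee_rot: [0.988, 0.155, -0.001, -0.0]
ft_force: [3.6, -0.4, 5.2]
grip_width: 0.1
```

```bash
python3 - <<'E'
from h import *
o=st(); p=o['position'][:2]*1000; s=np.array([595,-62.5]); d=p-s; print(np.hypot(*d),np.degrees(np.arctan2(d[1],d[0])))
a0=np.arctan2(d[1],d[0]);r=np.hypot(*d)
for a in range(0,85,6): 
    t=a0+np.radians(a); print(a,(s+r*np.array([np.cos(t),np.sin(t)])-p).round(1))
E
```

```text
t 15.52 p [650.6 -44.9  86.6] psi -162.1 j7 -0.84 F [ 3.6 -0.4  5.2] M [ 0.15 -0.69 -0.05] w 8.5
58.292282662202545 17.54246721807213
0 [0. 0.]
6 [-2.1  5.7]
12 [-4.9 11.2]
18 [-8.1 16.3]
24 [-12.   21.1]
30 [-16.2  25.4]
36 [-20.9  29.3]
42 [-26.   32.7]
48 [-31.4  35.5]
54 [-37.1  37.7]
60 [-43.   39.3]
66 [-49.   40.4]
72 [-55.1  40.7]
78 [-61.2  40.4]
84 [-67.2  39.5]
```

>>> {"fn": "jog_arm", "kwargs": {
  "translation": [
    [-2.1,5.7,0],
    [-4.9,11.2,0],
    [-8.1,16.3,0],
    [-12,21.1,0],
    [-16.2,25.4,0],
    [-20.9,29.3,0],
    [-26,32.7,0],
    [-31.4,35.5,0],
    [-37.1,37.7,0],
    [-43,39.3,0],
    [-43,39.3,0]
  ],
  "turn": [6,12,18,24,30,36,42,48,54,60,60]
}}

```text
clock: 16.43
position: [0.6069, -0.0036, 0.0867]
ee_rot: [0.775, 0.632, -0.001, -0.001]
ft_force: [1.2, 5.1, 3.9]
grip_width: 0.104
```

>>> {"fn": "jog_arm", "kwargs": {
  "translation": [
    [-6,1,0],
    [-12.1,1.4,0],
    [-17,1.1,0],
    [-20,0.8,0],
    [-21,0.8,0],
    [-21,0.8,0]
  ],
  "turn": [6,12,17,20,20.5,20.5]
}}

```text
clock: 16.93
position: [0.5855, -0.0024, 0.0867]
ee_rot: [0.651, 0.759, -0.001, -0.001]
ft_force: [-0.3, 2.5, 4.0]
grip_width: 0.103
```

```bash
python3 - <<'E'
from h import *
o=st(); d=o['position'][:2]*1000-[595,-62.5]; print(np.hypot(*d),np.degrees(np.arctan2(d[1],d[0])))
E
```

```text
t 16.93 p [585.5  -2.4  86.7] psi -81.2 j7 0.33 F [-0.3  2.5  4. ] M [0.49 0.18 0.01] w 8.8
60.8022645812891 98.99319240884759
```

>>> {"fn": "jog_arm", "kwargs": {
  "translation": [
    [0,0,0],
    [0,0,0],
    [0,0,0],
    [0,0,20],
    [0,0,45],
    [0,0,63],
    [5,-30,63],
    [9.5,-60,63],
    [9.5,-60,63],
    [9.5,-60,63],
    [9.5,-60,63],
    [9.5,-60,63]
  ],
  "turn": [0,0,0,0,0,6,13,20,27,34,41,48],
  "grip": 25
}}

```text
clock: 17.93
position: [0.5948, -0.0629, 0.1492]
ee_rot: [0.283, 0.959, -0.002, -0.001]
ft_force: [0.6, -0.4, -0.6]
grip_width: 0.292
```

>>> {"fn": "jog_arm", "kwargs": {
  "translation": [
    [0,0,0],
    [0,0,0],
    [0,0,0],
    [0,0,0]
  ],
  "turn": [4,4,4,4],
  "grip": 52
}}

```text
clock: 18.27
position: [0.5947, -0.0631, 0.149]
ee_rot: [0.251, 0.968, -0.002, -0.001]
ft_force: [-0.1, 0.6, 0.0]
grip_width: 0.608
```

```bash
python3 - <<'E'
from h import *
import pickle
o=st(); W=manip.camera('wrist');save(W,'W6');pickle.dump({k:W[k] for k in('mtx','pose','frame')},open('W6.pkl','wb'))
cv2.imwrite('pics/rect6.png',cv2.resize(rect(W,.595,-.045,.085,.06,5),(500,500)))
E
```

```text
t 18.27 p [594.7 -63.1 149. ] psi -29.1 j7 1.26 F [-0.1  0.6  0. ] M [ 0.   -0.02 -0.02] w 51.9
```

View pics/rect6.png

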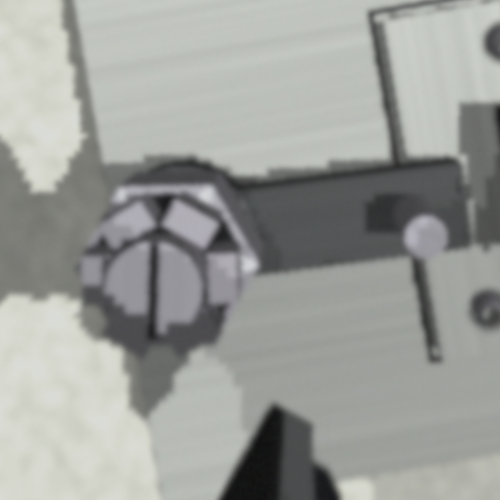

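The strap lies over the plate at about 97° in world axes, or about 1.53 rad. Now I'll grip the nut.

>>> {"fn": "jog_arm", "kwargs": {
  "translation": [
    [0.3,0.5,-25],
    [0.3,0.5,-45],
    [0.3,0.5,-58],
    [0.3,0.5,-64],
    [0.3,0.5,-67],
    [0.3,0.5,-67],
    [0.3,0.5,-67]
  ],
  "turn": [0,0,0,0,0,0,0]
}}

```text
clock: 18.9
position: [0.5956, -0.0627, 0.0829]
ee_rot: [0.251, 0.968, -0.002, -0.001]
ft_force: [-0.2, -0.1, 1.0]
grip_width: 0.605
```

>>> {"fn": "jog_arm", "kwargs": {
  "translation": [
    [0,0,0],
    [0,0,0],
    [0,0,0],
    [0,0,0],
    [0,0,0],
    [0,0,0],
    [0,0,0]
  ],
  "turn": [0,0,0,0,0,0,0],
  "grip": 28,
  "grip_force": 70
}}

```text
clock: 19.48
position: [0.5961, -0.0631, 0.0845]
ee_rot: [0.251, 0.968, -0.001, 0.0]
ft_force: [-3.2, -0.9, 7.1]
grip_width: 0.402
```

```bash
python3 -c "from h import *; st()"
```

```text
t 19.48 p [596.1 -63.1  84.5] psi -29.1 j7 1.29 F [-3.2 -0.9  7.1] M [-0.16  0.61  0.05] w 34.4
```

>>> {"fn": "jog_arm", "kwargs": {
  "translation": [
    [0,0,0.3],
    [0,0,0.2],
    [0,0,0],
    [0,0,-0.1],
    [0,0,-0.3],
    [0,0,-0.4],
    [0,0,-0.5],
    [0,0,-0.6],
    [0,0,-0.8],
    [0,0,-0.9],
    [0,0,-1],
    [0,0,-1.1]
  ],
  "turn": [-7,-14,-21,-28,-35,-42,-49,-56,-63,-70,-70,-70]
}}

```text
clock: 20.48
position: [0.5931, -0.0647, 0.0833]
ee_rot: [0.762, 0.648, -0.004, -0.002]
ft_force: [-14.7, -2.8, 9.0]
grip_width: 0.398
```

```bash
python3 -c "from h import *; st()"
```

```text
t 20.48 p [593.1 -64.7  83.3] psi -99.3 j7 0.19 F [-14.7  -2.8   9. ] M [-0.7   3.26 -0.03] w 34.0
```

>>> {"fn": "jog_arm", "kwargs": {
  "translation": [
    [0,0,0],
    [0,0,-0.2],
    [0,0,-0.3],
    [0,0,-0.5],
    [0,0,-0.6],
    [0,0,-0.7],
    [0,0,-0.7]
  ],
  "turn": [-7,-14,-21,-28,-35,-40,-40]
}}

```text
clock: 21.07
position: [0.5911, -0.0639, 0.0826]
ee_rot: [0.938, 0.345, -0.005, -0.005]
ft_force: [-12.3, 3.7, 7.8]
grip_width: 0.401
```

>>> {"fn": "jog_arm", "kwargs": {
  "translation": [
    [0,0,0],
    [0,0,-0.2],
    [0,0,-0.3],
    [0,0,-0.5],
    [0,0,-0.6],
    [0,0,-0.7],
    [0,0,-0.7]
  ],
  "turn": [-7,-14,-21,-28,-35,-40,-40]
}}

```text
clock: 21.65
position: [0.5903, -0.0619, 0.082]
ee_rot: [1.0, 0.001, -0.004, -0.008]
ft_force: [-8.2, 7.1, 6.1]
grip_width: 0.403
```

```bash
python3 -c "from h import *; st()"
```

```text
t 21.65 p [590.3 -61.9  82. ] psi -179.8 j7 -1.03 F [-8.2  7.1  6.1] M [ 1.1   1.61 -0.02] w 34.4
```

>>> {"fn": "jog_arm", "kwargs": {
  "translation": [
    [0,0,0],
    [0,0,-0.2],
    [0,0,-0.3],
    [0,0,-0.5],
    [0,0,-0.5],
    [0,0,-0.5],
    [0,0,-0.5]
  ],
  "turn": [-7,-14,-21,-28,-32,-32,-32]
}}

```text
clock: 22.23
position: [0.5905, -0.0603, 0.0816]
ee_rot: [0.962, -0.272, -0.002, -0.009]
ft_force: [-1.1, 5.3, 0.2]
grip_width: 0.402
```

```bash
python3 -c "from h import *; st()"
```

```text
t 22.23 p [590.5 -60.3  81.6] psi 148.4 j7 -1.51 F [-1.1  5.3  0.2] M [ 0.92  0.26 -0.05] w 34.3
```

>>> {"fn": "jog_arm", "kwargs": {
  "translation": [
    [0,0,0],
    [0,0,0],
    [0,0,0],
    [0,0,0],
    [0,0,20],
    [0,0,50],
    [-20,10,65],
    [-50,10,65],
    [-60,20,65],
    [-60,20,65],
    [-60,20,65]
  ],
  "turn": [0,0,0,0,0,0,0,0,0,0,0],
  "grip": 50
}}

```text
clock: 23.15
position: [0.5306, -0.0395, 0.1469]
ee_rot: [0.962, -0.272, -0.002, -0.011]
ft_force: [0.6, 0.9, 0.7]
grip_width: 0.591
```

```bash
python3 - <<'E'
from h import *
import pickle
o=st(); W=manip.camera('wrist');save(W,'W7');pickle.dump({k:W[k] for k in('mtx','pose','frame')},open('W7.pkl','wb'))
print(np.array(W['pose'])[:3,3])
cv2.imwrite('pics/rect7.png',cv2.resize(rect(W,.595,-.045,.1045,.045,7),(600,600)))
E
```

```text
t 23.15 p [530.6 -39.5 146.9] psi 148.5 j7 -1.68 F [0.6 0.9 0.7] M [ 0.02  0.03 -0.01] w 50.4
[ 0.58924759 -0.07881487  0.28848007]
```

View pics/rect7.png

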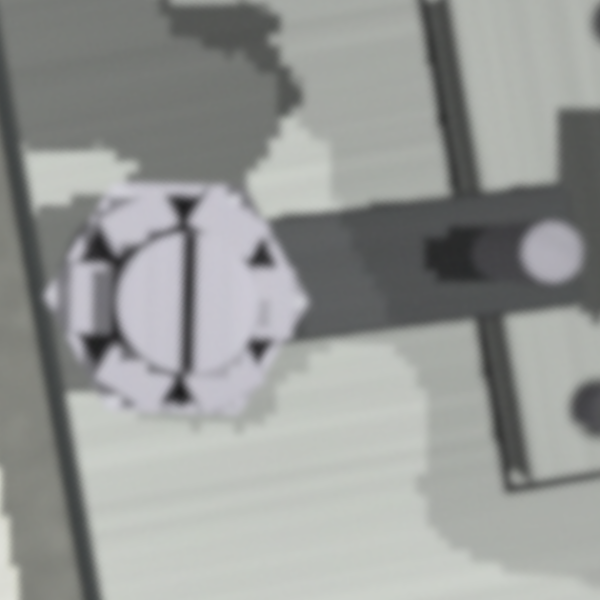

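The slots at (184,205) and (180,390) lie at −1.2° and the cotter line at −1.6°, so they are aligned. The strap pin at (551,252) is at about 97.5°, so the strap is at about 1.53 rad. Next, the tool turns back round on the way to plate A.

>>> {"fn": "jog_arm", "kwargs": {
  "translation": [
    [0,0,20],
    [10,-15,40],
    [25,-30,60],
    [40,-50,70],
    [60,-70,70],
    [80,-95,70],
    [100,-120,70],
    [120,-140,70],
    [136,-157,70],
    [136,-157,70],
    [136,-157,70],
    [136,-157,70]
  ],
  "turn": [7,14,21,28,35,42,49,56,63,70,77,84]
}}

```text
clock: 24.2
position: [0.6673, -0.1989, 0.2154]
ee_rot: [0.896, 0.444, -0.009, -0.006]
ft_force: [-0.1, 0.9, 0.6]
grip_width: 0.588
```

>>> {"fn": "jog_arm", "kwargs": {
  "translation": [
    [0,0,0],
    [0,0,0],
    [0,0,0],
    [0,0,0],
    [0,0,0],
    [0,0,0],
    [0,0,0],
    [0,0,0],
    [0,0,0],
    [0,0,0],
    [0,0,0],
    [0,0,0]
  ],
  "turn": [7,14,21,28,35,42,49,56,63,70,77,84]
}}

```text
clock: 25.2
position: [0.6675, -0.2, 0.2142]
ee_rot: [0.366, 0.93, -0.011, 0.001]
ft_force: [0.5, 0.4, -1.1]
grip_width: 0.581
```

>>> {"fn": "jog_arm", "kwargs": {
  "translation": [
    [0,0,-10],
    [0,0,-20],
    [0,0,-35],
    [0,0,-50],
    [0,0,-60],
    [0,0,-60],
    [0,0,-60]
  ],
  "turn": [7,14,21,28,33,33,33]
}}

```text
clock: 25.78
position: [0.6672, -0.2009, 0.1531]
ee_rot: [0.089, 0.996, -0.01, 0.003]
ft_force: [0.3, -0.7, 0.5]
grip_width: 0.586
```

```bash
cat > ribs.py <<'E'
from h import *
# dark-rib blobs on the rectified bench (z=.038 plane)
def ribs(p,fish,box=(.35,.75,-.42,-.12)):
    cx,cy=(box[0]+box[1])/2,(box[2]+box[3])/2; h=max(box[1]-box[0],box[3]-box[2])/2
    i=rect(p,cx,cy,.034,h,2,fish); m=(i.max(2)<45).astype(np.uint8)
    n,l,s,c=cv2.connectedComponentsWithStats(cv2.morphologyEx(m,cv2.MORPH_OPEN,np.ones((3,3))))
    for k in range(1,n):
        if 800<s[k,4]<4500:
            (u,v),(w,hh),a=cv2.minAreaRect(np.argwhere(l==k)[:,::-1].astype(np.float32))
            b=cv2.boxPoints(((u,v),(w,hh),a)); e=max((b[1]-b[0],b[2]-b[1]),key=np.linalg.norm); e=e*np.sign(e[1])
            print('x,y',((cx-h)*1000+v/2).round(1) if 0 else round((cx-h)*1000+v/2,1),round((cy-h)*1000+u/2,1),'yaw',round(np.degrees(np.arctan2(e[0],e[1])),1),'LxW',round(max(w,hh)/2,1),round(min(w,hh)/2,1))
E
python3 - <<'E'
from ribs import *
import pickle
st(); T=manip.camera('top'); W=manip.camera('wrist'); save(W,'W8')
print('top');ribs(T,False); print('wrist');ribs(W,True)
print([(onz(W,r['at'],.023,True).round(4),round(r['confidence'],2)) for r in manip.pinpoint(W,'plate_p_grip')])
E
```

```text
t 25.78 p [ 667.2 -200.9  153.1] psi -10.2 j7 1.75 F [ 0.3 -0.7  0.5] M [ 0.05  0.04 -0.  ] w 50.0
top
x,y 552.9 -330.0 yaw 7.1 LxW 47.1 24.4
wrist
x,y 556.3 -328.7 yaw 5.2 LxW 41.1 22.9
x,y 668.9 -199.0 yaw -7.9 LxW 40.0 9.6
x,y 735.5 -161.5 yaw 0.0 LxW 28.0 15.0
[(array([ 0.5704, -0.2102,  0.023 ]), 0.69)]
```

>>> {"fn": "jog_arm", "kwargs": {
  "translation": [
    [1,2.5,-30],
    [1,2.5,-65],
    [1,2.5,-100],
    [1,2.5,-120],
    [1,2.5,-132],
    [1,2.5,-137],
    [1,2.5,-137],
    [1,2.5,-137]
  ],
  "turn": [0,0,0,0,0,0,0,0]
}}

```text
clock: 26.6
position: [0.6701, -0.1985, 0.0196]
ee_rot: [0.089, 0.996, -0.011, 0.005]
ft_force: [0.1, -0.4, 0.2]
grip_width: 0.583
```

>>> {"fn": "jog_arm", "kwargs": {
  "translation": [
    [0,0,0],
    [0,0,0],
    [0,0,0],
    [0,0,0],
    [0,0,0],
    [0,0,0],
    [0,0,0],
    [0,0,5],
    [0,0,30],
    [0,0,65],
    [0,0,100],
    [0,0,100]
  ],
  "turn": [0,0,0,0,0,0,0,0,0,0,0,0],
  "grip": 4,
  "grip_force": 80
}}

```text
clock: 27.6
position: [0.6734, -0.2, 0.128]
ee_rot: [0.089, 0.996, -0.012, 0.011]
ft_force: [0.5, -1.3, 0.2]
grip_width: 0.118
```

```bash
python3 - <<'E'
from h import *
st(); W=manip.camera('wrist'); save(W,'W9')
E
```

```text
t 27.6 p [ 673.4 -200.   128. ] psi -10.2 j7 1.75 F [ 0.5 -1.3  0.2] M [-0.03 -0.08  0.01] w 10.1
```

View pics/W9.png

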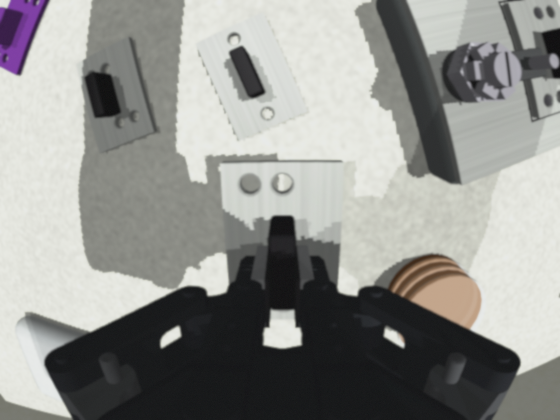

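Plate A is held. B's rib is at (248,72) and C's at (102,95), both still in place. I'll carry A to the far tray place.

>>> {"fn": "jog_arm", "kwargs": {
  "translation": [
    [0,0,30],
    [-5,20,60],
    [-15,55,80],
    [-25,95,80],
    [-36,135,80],
    [-47,175,80],
    [-58,215,80],
    [-69,255,80],
    [-80,295,80],
    [-90,333,80],
    [-100,370,80],
    [-105,390,80]
  ],
  "turn": [0,0,-2,-4,-6,-8,-10,-12,-14,-15.6,-15.6,-15.6]
}}

```text
clock: 28.65
position: [0.5646, 0.1961, 0.2033]
ee_rot: [0.221, 0.975, -0.012, 0.006]
ft_force: [-0.6, 0.3, -1.7]
grip_width: 0.117
```

```bash
python3 - <<'E'
from h import *
st(); W=manip.camera('wrist'); save(W,'W10')
for r in manip.outline_of(W,'tray')[:1]:
    c=np.argwhere(r['mask'])[::7,::-1]; P=np.array([onz(W,u,.02,True)[:2] for u in c],np.float32); 
    R=cv2.minAreaRect(P); print(r['confidence'],r['extent'],R)
print([(onz(W,r['at'],0,True).round(3),r['confidence']) for r in manip.pinpoint(W,'tray')])
E
```

```text
t 28.65 p [564.6 196.1 203.3] psi -25.5 j7 0.76 F [-0.6  0.3 -1.7] M [ 0.14 -0.   -0.01] w 10.0
0.85 [218.9, 0.1, 499.3, 126.1] ((0.4791877865791321, 0.33487600088119507), (0.3018408417701721, 0.1305321902036667), 64.10707092285156)
[(array([0.477, 0.334, 0.   ]), 0.61)]
```

>>> {"fn": "jog_arm", "kwargs": {
  "translation": [
    [-11,38,0],
    [-22,76,0],
    [-33,114,-20],
    [-44,152,-50],
    [-52,185,-80],
    [-56,201,-110],
    [-56,201,-140],
    [-56,201,-160],
    [-56,201,-168],
    [-56,201,-172],
    [-56,201,-172],
    [-56,201,-172]
  ],
  "turn": [0,0,0,0,0,0,0,0,0,0,0,0]
}}

```text
clock: 29.8
position: [0.5113, 0.3934, 0.0329]
ee_rot: [0.222, 0.975, -0.012, 0.007]
ft_force: [-0.1, -0.3, -1.8]
grip_width: 0.117
```

>>> {"fn": "jog_arm", "kwargs": {
  "translation": [
    [0,0,-2],
    [0,0,-4],
    [0,0,-6],
    [0,0,-6],
    [0,0,-6]
  ],
  "turn": [0,0,0,0,0]
}}

```text
clock: 30.22
position: [0.5112, 0.3935, 0.027]
ee_rot: [0.222, 0.975, -0.012, 0.007]
ft_force: [-0.4, 0.5, -1.7]
grip_width: 0.115
```

>>> {"fn": "jog_arm", "kwargs": {
  "translation": [
    [0,0,-1.5],
    [0,0,-3],
    [0,0,-3.5],
    [0,0,-3.5]
  ],
  "turn": [0,0,0,0]
}}

```text
clock: 30.55
position: [0.5114, 0.3934, 0.0253]
ee_rot: [0.222, 0.975, -0.012, 0.007]
ft_force: [-6.6, -5.6, 16.0]
grip_width: 0.116
```

>>> {"fn": "jog_arm", "kwargs": {
  "translation": [
    [0,0,0],
    [0,0,0],
    [0,0,0],
    [0,0,0],
    [0,0,25],
    [0,0,60],
    [0,0,100],
    [0,0,140],
    [5,-30,170],
    [9,-70,170],
    [12,-110,170],
    [15,-150,170]
  ],
  "turn": [0,0,0,0,0,0,0,0,4,10,17,24],
  "grip": 48
}}

```text
clock: 31.55
position: [0.5266, 0.2419, 0.1958]
ee_rot: [0.011, 1.0, -0.01, 0.01]
ft_force: [-0.0, -0.0, 0.7]
grip_width: 0.56
```

>>> {"fn": "jog_arm", "kwargs": {
  "translation": [
    [4,-40,0],
    [8,-80,0],
    [12,-120,0],
    [16,-160,0],
    [20,-200,0],
    [24,-240,0],
    [28,-280,0],
    [30,-320,0],
    [32,-360,0],
    [34,-400,0],
    [36,-440,0],
    [36,-440,0]
  ],
  "turn": [5,10,15,15,15,15,15,15,15,15,15,15]
}}

```text
clock: 32.55
position: [0.5606, -0.2077, 0.196]
ee_rot: [-0.114, 0.993, -0.011, 0.011]
ft_force: [-1.0, -0.9, 0.4]
grip_width: 0.56
```

```bash
python3 - <<'E'
from ribs import *
st(); W=manip.camera('wrist'); save(W,'W11'); T=manip.camera('top')
print('wrist');ribs(W,True)
for p,f,n in((W,True,'W'),(T,False,'T')): print(n,[(onz(p,r['at'],.023,f).round(4),round(r['confidence'],2)) for r in manip.pinpoint(p,'plate_p_grip')])
E
```

```text
t 32.55 p [ 560.6 -207.7  196. ] psi 13.1 j7 2.18 F [-1.  -0.9  0.4] M [-0.07  0.04  0.01] w 47.8
wrist
x,y 554.0 -329.6 yaw 5.1 LxW 38.6 19.0
x,y 568.4 -210.7 yaw 12.5 LxW 39.7 8.8
W [(array([ 0.5723, -0.2102,  0.023 ]), 0.7)]
T []
```

>>> {"fn": "jog_arm", "kwargs": {
  "translation": [
    [8.5,-3,-38],
    [8.5,-3,-76],
    [8.5,-3,-112],
    [8.5,-3,-142],
    [8.5,-3,-162],
    [8.5,-3,-173],
    [8.5,-3,-177],
    [8.5,-3,-177],
    [8.5,-3,-177]
  ],
  "turn": [-0.5,-0.5,-0.5,-0.5,-0.5,-0.5,-0.5,-0.5,-0.5]
}}

```text
clock: 33.5
position: [0.5722, -0.1998, 0.0197]
ee_rot: [-0.116, 0.993, -0.008, 0.012]
ft_force: [0.7, 0.7, -0.1]
grip_width: 0.562
```

>>> {"fn": "jog_arm", "kwargs": {
  "translation": [
    [0,0,0],
    [0,0,0],
    [0,0,0],
    [0,0,0],
    [0,0,0],
    [0,0,0],
    [0,0,0],
    [0,0,5],
    [0,0,35],
    [0,0,75],
    [0,0,115],
    [0,0,115]
  ],
  "turn": [0,0,0,0,0,0,0,0,0,0,0,0],
  "grip": 4,
  "grip_force": 80
}}

```text
clock: 34.5
position: [0.5758, -0.2015, 0.1432]
ee_rot: [-0.115, 0.993, -0.01, 0.017]
ft_force: [1.1, -1.0, -0.1]
grip_width: 0.119
```

>>> {"fn": "jog_arm", "kwargs": {
  "translation": [
    [0,0,35],
    [-4,30,65],
    [-8,65,65],
    [-12,100,65],
    [-16,140,65],
    [-20,180,65],
    [-24,220,65],
    [-28,260,65],
    [-32,300,65],
    [-36,340,65],
    [-40,380,65],
    [-44,410,65]
  ],
  "turn": [0,0,-5,-10,-16,-22,-28,-33,-38,-38,-38,-38]
}}

```text
clock: 35.5
position: [0.5306, 0.2125, 0.2083]
ee_rot: [0.213, 0.977, -0.015, 0.013]
ft_force: [0.0, -0.5, -1.2]
grip_width: 0.114
```

```bash
python3 - <<'E'
from h import *
st(); W=manip.camera('wrist'); save(W,'W12')
E
```

```text
t 35.5 p [530.6 212.5 208.3] psi -24.6 j7 0.7 F [ 0.  -0.5 -1.2] M [0.08 0.01 0.01] w 9.7
```

View pics/W12.png

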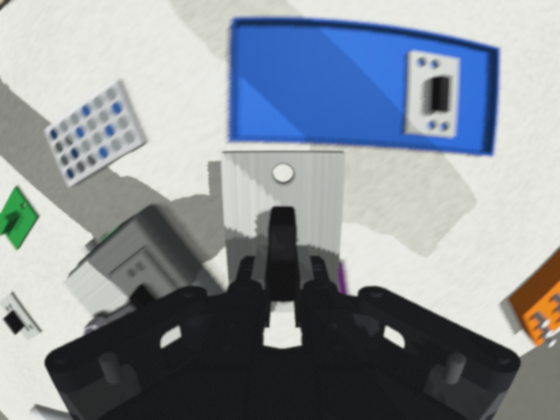

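B is held by its rib with one hole showing at (283,173), and A lies flat in the tray at (432,95). I'll place B in the middle.

>>> {"fn": "jog_arm", "kwargs": {
  "translation": [
    [-15,35,0],
    [-30,70,-10],
    [-44,105,-35],
    [-52,121,-70],
    [-52,121,-105],
    [-52,121,-140],
    [-52,121,-160],
    [-52,121,-172],
    [-52,121,-178],
    [-52,121,-182],
    [-52,121,-183],
    [-52,121,-183]
  ],
  "turn": [-1,-1,-1,-1,-1,-1,-1,-1,-1,-1,-1,-1]
}}

```text
clock: 36.55
position: [0.4777, 0.3403, 0.0261]
ee_rot: [0.218, 0.976, -0.013, 0.013]
ft_force: [-0.3, 0.2, -1.3]
grip_width: 0.119
```

>>> {"fn": "jog_arm", "kwargs": {
  "translation": [
    [-2,-5,1],
    [-4,-10,0],
    [-4,-10,-1],
    [-4,-10,-2.5],
    [-4,-10,-2.5],
    [-4,-10,-2.5]
  ],
  "turn": [0,0,0,0,0,0]
}}

```text
clock: 37.05
position: [0.4741, 0.3293, 0.0254]
ee_rot: [0.219, 0.976, -0.013, 0.013]
ft_force: [-6.6, -9.0, 19.2]
grip_width: 0.116
```

>>> {"fn": "jog_arm", "kwargs": {
  "translation": [
    [0,0,0],
    [0,0,0],
    [0,0,0],
    [0,0,0],
    [0,0,25],
    [0,0,60],
    [0,0,100],
    [0,0,140],
    [5,-30,180],
    [9,-60,180],
    [12,-100,180],
    [15,-140,180]
  ],
  "turn": [0,0,0,0,0,0,0,0,4,10,17,24],
  "grip": 48
}}

```text
clock: 38.05
position: [0.4893, 0.1893, 0.2062]
ee_rot: [0.009, 1.0, -0.01, 0.016]
ft_force: [1.5, -0.3, -0.4]
grip_width: 0.559
```

>>> {"fn": "jog_arm", "kwargs": {
  "translation": [
    [10,-40,0],
    [20,-80,0],
    [25,-120,0],
    [30,-160,0],
    [33,-200,0],
    [36,-240,0],
    [39,-280,0],
    [42,-320,0],
    [45,-360,0],
    [48,-400,0],
    [51,-440,0],
    [54,-475,0]
  ],
  "turn": [5,6,6,6,6,6,6,6,6,6,6,6]
}}

```text
clock: 39.05
position: [0.5429, -0.2883, 0.2061]
ee_rot: [-0.043, 0.999, -0.009, 0.016]
ft_force: [1.0, -0.2, -0.4]
grip_width: 0.561
```

```bash
python3 - <<'E'
from ribs import *
st(); W=manip.camera('wrist'); save(W,'W13')
ribs(W,True)
print([(onz(W,r['at'],.023,True).round(4),round(r['confidence'],2)) for r in manip.pinpoint(W,'plate_p_grip')])
E
```

```text
t 39.05 p [ 542.9 -288.3  206.1] psi 4.9 j7 2.23 F [ 1.  -0.2 -0.4] M [ 0.05 -0.    0.02] w 47.9
x,y 553.2 -336.6 yaw 4.4 LxW 38.5 9.4
[(array([ 0.4111, -0.184 ,  0.023 ]), 0.8)]
```

>>> {"fn": "jog_arm", "kwargs": {
  "translation": [
    [5,-25,-20],
    [10,-47,-50],
    [10,-47,-80],
    [10,-47,-110],
    [10,-47,-130],
    [10,-47,-140],
    [10,-47,-140],
    [10,-47,-140]
  ],
  "turn": [0,0,0,0,0,0,0,0]
}}

```text
clock: 39.82
position: [0.5517, -0.3395, 0.0665]
ee_rot: [-0.039, 0.999, -0.011, 0.016]
ft_force: [-0.2, -0.3, 1.5]
grip_width: 0.562
```

```bash
python3 - <<'E'
from ribs import *
st(); W=manip.camera('wrist'); save(W,'W14')
ribs(W,True)
E
```

```text
t 39.82 p [ 551.7 -339.5   66.5] psi 4.5 j7 2.37 F [-0.2 -0.3  1.5] M [ 0.05  0.01 -0.05] w 48.0
x,y 552.6 -334.9 yaw 3.7 LxW 43.9 11.2
```

>>> {"fn": "jog_arm", "kwargs": {
  "translation": [
    [1,4.5,-15],
    [1,4.5,-30],
    [1,4.5,-42],
    [1,4.5,-47],
    [1,4.5,-48],
    [1,4.5,-48]
  ],
  "turn": [0,0,0,0,0,0]
}}

```text
clock: 40.37
position: [0.5533, -0.3357, 0.02]
ee_rot: [-0.039, 0.999, -0.011, 0.017]
ft_force: [-0.4, -0.0, 0.1]
grip_width: 0.561
```

>>> {"fn": "jog_arm", "kwargs": {
  "translation": [
    [0,0,0],
    [0,0,0],
    [0,0,0],
    [0,0,0],
    [0,0,0],
    [0,0,0],
    [0,0,0],
    [0,0,5],
    [0,0,35],
    [0,0,75],
    [0,0,115],
    [0,0,115]
  ],
  "turn": [0,0,0,0,0,0,0,0,0,0,0,0],
  "grip": 4,
  "grip_force": 80
}}

```text
clock: 41.37
position: [0.5563, -0.3384, 0.1437]
ee_rot: [-0.039, 0.999, -0.014, 0.022]
ft_force: [0.7, -1.9, 0.3]
grip_width: 0.114
```

>>> {"fn": "jog_arm", "kwargs": {
  "translation": [
    [0,5,35],
    [0,40,65],
    [0,80,65],
    [0,120,65],
    [0,160,65],
    [0,200,65],
    [0,240,65],
    [0,280,65],
    [0,320,65],
    [-5,360,65],
    [-10,400,65],
    [-15,440,65]
  ],
  "turn": [0,0,-2,-5,-8,-12,-16,-20,-24,-28,-30,-30]
}}

```text
clock: 42.37
position: [0.5407, 0.1034, 0.209]
ee_rot: [0.222, 0.975, -0.019, 0.018]
ft_force: [1.0, 0.4, -1.5]
grip_width: 0.118
```

```bash
python3 -c "from h import *; st()"
```

```text
t 42.37 p [540.7 103.4 209. ] psi -25.7 j7 0.88 F [ 1.   0.4 -1.5] M [ 0.05 -0.02  0.02] w 10.0
```

>>> {"fn": "jog_arm", "kwargs": {
  "translation": [
    [-20,34,0],
    [-40,68,0],
    [-60,102,0],
    [-80,136,-15],
    [-95,160,-45],
    [-96,162,-85],
    [-96,162,-120],
    [-96,162,-150],
    [-96,162,-165],
    [-96,162,-174],
    [-96,162,-178],
    [-96,162,-178]
  ],
  "turn": [0,0,0,0,0,0,0,0,0,0,0,0]
}}

```text
clock: 43.37
position: [0.4448, 0.2653, 0.031]
ee_rot: [0.223, 0.975, -0.019, 0.018]
ft_force: [0.2, -0.1, -0.7]
grip_width: 0.119
```

>>> {"fn": "jog_arm", "kwargs": {
  "translation": [
    [0,0,-2],
    [0,0,-4],
    [0,0,-6],
    [0,0,-6],
    [0,0,-6]
  ],
  "turn": [0,0,0,0,0]
}}

```text
clock: 43.78
position: [0.4454, 0.2657, 0.0256]
ee_rot: [0.223, 0.975, -0.018, 0.018]
ft_force: [0.5, 0.4, 1.2]
grip_width: 0.12
```

Now I'll release it, rise, and move back so the camera can see both the tray and the deck.

>>> {"fn": "jog_arm", "kwargs": {
  "translation": [
    [0,0,-1.5],
    [0,0,-1.5],
    [0,0,-1.5]
  ],
  "turn": [0,0,0]
}}

```text
clock: 44.03
position: [0.4457, 0.2657, 0.0252]
ee_rot: [0.223, 0.975, -0.018, 0.018]
ft_force: [-3.8, -4.1, 12.9]
grip_width: 0.12
```

>>> {"fn": "jog_arm", "kwargs": {
  "translation": [
    [0,0,0],
    [0,0,0],
    [0,0,0],
    [0,0,0],
    [0,0,25],
    [0,0,60],
    [0,0,100],
    [0,0,140],
    [30,-10,180],
    [60,-20,215],
    [90,-30,250],
    [100,-40,260]
  ],
  "turn": [0,0,0,0,0,0,0,0,0,5,10,15],
  "grip": 48
}}

```text
clock: 45.03
position: [0.5469, 0.2263, 0.2876]
ee_rot: [0.091, 0.996, -0.015, 0.021]
ft_force: [1.9, -0.5, -0.4]
grip_width: 0.563
```

```bash
python3 - <<'E'
from h import *
st(); W=manip.camera('wrist'); save(W,'W15'); S=manip.camera('side'); save(S,'S15'); T=manip.camera('top'); save(T,'T15')
a=np.array(cv2.imread('pics/W15.png')); t=cv2.resize(cv2.imread('pics/T15.png')[60:320,60:460],(400,260)); s=cv2.resize(cv2.imread('pics/S15.png')[120:420,100:460],(400,333))
i=np.zeros((600,800,3),np.uint8); i[:260,:400]=t; i[:333,400:]=s; i[333:,400:756]=cv2.resize(a,(356,267)); i[265:565,:400]=cv2.resize(a,(400,300))
i[265:565,:400]=cv2.resize(rect(W,.478,.334,.012,.16,2)[::,:],(400,400))[50:350]
cv2.imwrite('pics/fin.png',i)
E
```

```text
t 45.03 p [546.9 226.3 287.6] psi -10.4 j7 0.95 F [ 1.9 -0.5 -0.4] M [ 0.1  -0.03  0.02] w 48.1
```

View pics/fin.png

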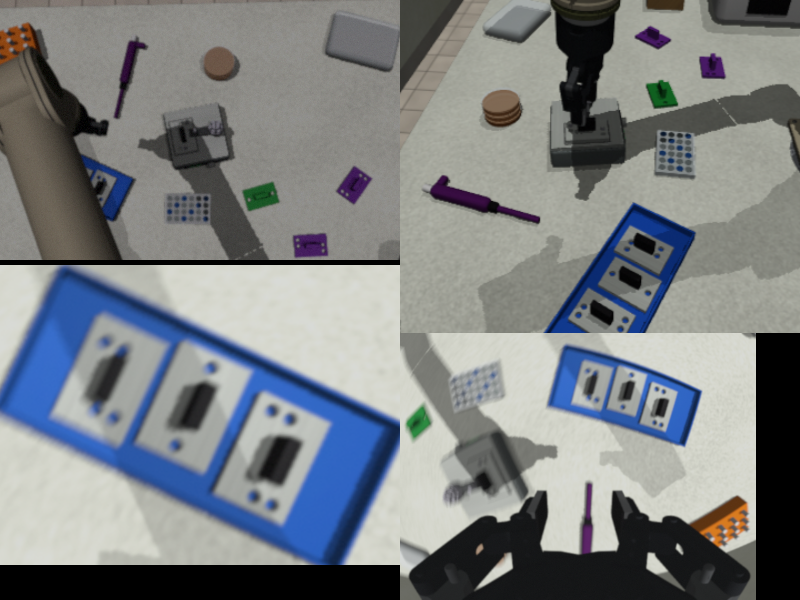

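All three other plates lie flat side by side in the tray (lower left panel), no aluminium plates are left on the bench, and the bystanders look undisturbed. The arm is clear, so I'm handing in.

```bash
python3 -c "
from h import *
print(manip.hand_in())"
```

```text
the job is handed in; nothing more can be done
None
```

The job is handed in at about 45 s on the robot clock, with every step done; the hand-in gave no verdict.

- **Fitting plate:** I picked the plate by its holes rather than by trying them all. Only plate D matched the pins at (−34,0) and (34,−16), and it went down over both at the first try. The picture after release showed both pins in their holes and the plate flat inside the outline. There was about 26 N on the wrist at the bottom, which went away once I shifted the tool 0.8 mm.
- **Strap and nut:** I swung the strap by its pin to about 1.53 rad; readings from the pictures ran from 1.51 to 1.53. I then turned the nut 182.5° clockwise in one grip. Afterwards the slots were at −1.2° and the cotter hole at −1.6°, well within the 0.1 rad allowed. I worked out from the geometry that the nut is between 3.19 and 3.75 rad; its joint value can't be read.
- **Other plates:** The remaining three are flat in the tray, and no aluminium plate is left on the bench. The dishes, well plate, pipette and look-alikes look unmoved.

**Disagreements:**
- **Plate B:** before I picked it up it measured 1–2 cm from its first reading, so it may have been knocked. The tool also came down about 8 mm off target there, but the grasp held.
- **Tool tilt:** the tool had tilted by up to about 0.05 rad by the end, though the plates lay flat after release.
- **Deck:** I did not look at it closely again after the nut check. The last overview shows the plate and strap still in place.

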